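# Close the vial nest and hold the enabling button halfway

### The arm

A 6-joint arm with a two-finger parallel gripper is mounted at the origin on the work surface. World frame = base frame: x ahead of the robot, y to its left, z up, the work surface at z = 0. Lengths are in m, angles in rad, forces in N, time in s.
With the tool pointing down it reaches from about 0.275 to 1 m from the base axis. Payload 8.4 kg.
Tool frame: the origin (TCP) lies at the very end of the fingers, on their centre line; the grasp point (between the pads) lies behind it (manip.hold_point_z is the z of the grasp point in the tool frame, in m); z points along the fingers, y is the line along which they close (so a half turn about z gives the same grasp; the last joint's range is limited). The gripper opens to 85 mm and grips with 20 to 120 N. Pads are 22 mm wide; open, the fingers measure 114 mm over their backs; the gripper's body (76 mm by 85 mm) begins 54 mm behind the grasp point. The pads swing forward as they close: fully open they stand 13 mm farther back than shut.
Start: joints at [-1.16, 0.353, 1.633, -0, 1.155, -0.002], TCP at [0.251, -0.573, 0.231] pointing down, gripper open.
Joint ranges: [-2.63, 2.63], [-0.92, 2.1], [0.06, 2.66], [-1.3, 4.44], [0, 2.69], [-3.02, 3.02]. Speed limits (rad/s): [2.22, 2.22, 2.79, 3.14, 3.14, 3.14].

### API

Orientations are given as a rotation vector (axis times angle).
In Python, from station import manip, optics, status gives the robot as it stands (manip), with the cameras (optics) and the readings (status).
- The arm moves only by the tool nudge_tcp, called after "Request:" by a JSON object that holds its "op" and its "data". Schema: {"type":"object","properties":{"rows":{"type":"array","items":{"type":"array","items":{"type":"number"},"minItems":7,"maxItems":7},"minItems":1,"maxItems":10},"clamp_n":{"type":"number"},"only":{"type":"string"},"quiet":{"type":"boolean"},"lines":{"type":"string"}},"required":["rows"],"additionalProperties":false}. rows is a list of rows, 1 to 10 of them, each of 7 numbers: a rotation vector rx, ry, rz in rad, then dx, dy, dz in m, then the finger opening in m; each row is the pose to reach, as a shift and turn from the pose commanded when the call began, along the tool's axes at that moment; what a row does not reach only later rows make up. A row lasts 1/8 s, in which the tool goes at most 0.0625 m and 0.188 rad, less where a joint would pass 70% of its speed; a pose out of reach is approached as far as the arm can. The fingers move at their own pace and stop on an object; clamp_n is the grip in N (left out, the last holds). Time passes only in rows, so rows that do not move let the fingers close. The tool returns the time, the measured TCP pose, the force, the opening and the grip force at its end. only (a regular expression) keeps the lines of the reply that match it, lines (a string "A,B") keeps lines A to B, and quiet returns only ok. Input that does not fit is refused with a message, and nothing moves.
- status.read_state(): the state, without advancing time (a new reading comes with each control period).
- optics.grab_frame(name): name is "scene" or "top" or "wrist"; returns the picture (420x560x3 uint8, red, green, blue); there is no depth.
- optics.camera_params(name): a dict with "mtx" (3x3 intrinsics, pixels), "extrinsics" (4x4, takes a point from world to camera coordinates); the wrist camera has in their place "tool_from_camera" (4x4, takes a point from camera to tool coordinates, whose origin is the TCP and whose axes are the flange's). Camera axes: x right, y up, looking along -z (the intrinsics and any distortion apply to the point x, -y, -z); pixel columns grow to the right and rows downward; lengths in m; the calibration is good to about 2 mm. A picture is of the moment at which its call begins: read the wrist's pose just before it. camera_params takes no time and is no camera call.
- manip.job_done(): hands the job in; it is judged then, once.
The state is a dict: "t": time; "joints": joint angles; "qd": joint speeds; "effort": joint torques, N m; "tcp_pos": TCP position; "orientation": TCP orientation; "ft_force": force on the tool from outside, world axes, zero at the start; "moment": the same for the moment, N m; "opening": finger opening in m; "gripper_force": force on a finger pad.
Only numpy, scipy, OpenCV 4.12 (cv2) and the standard library are available. Lean on these libraries where they do the work, as an engineer would, in place of code of your own. Each camera call takes 0.05 s, during which the arm holds its last target. There are 200 camera calls.

### The job

Pick up the holed hold-down plate by its handle and lower it gently over the two locating pins of the vial nest until it lies flush, then let go of it. Then press the round palm button with the fingers and keep it halfway down, about 10 mm of its 20 mm travel: it is a dead-man switch that trips if it is ever pushed to the bottom, and the program finishes while still holding it there. Leave the bottles and jars standing where they are.

Things in the scene. Friction and masses are not known exactly. Their poses are not given: they have to be found in the camera images.
- plate: Loose aluminium plate, 130 (own x) by 90 (own y) by 8 mm, about 0.35 kg, flat on the table. 11 mm pin holes at x = +-53, y = 0; four 19 mm windows at x = +-31, y = +-27 mm. Black handle bar upright on its middle: 48 mm along x, 14 mm wide (y), from 8 to 50 mm above the underside. Origin: centre of the underside, z up. It fits equally turned half round.
- plate_grip (a point): Point inside the plate's handle bar, on the plate's centre, 32 mm above its underside: where to grip, the fingers closing along the plate's y.
- nest: Fixed aluminium block, 150 (own x) by 110 (y) mm, dark foot 170 by 126 mm; top 45 mm above the table. Two steel pins, 8 mm diameter, at x = +-53, y = 0, rise 21 mm above the top (last 6 mm tapered to 3 mm). Four white vial caps, 11 mm wide, 4 mm high, on the top at x = +-31, y = +-27 mm come up in the plate windows. Origin: centre of the underside, on the table, z up.
- nest_seat (a point): Centre of the nest's flat top, 45 mm above the table, axes as the nest's: the plate's origin comes to rest here when it is flush, with its x axis along the nest's x (either way round).
- switch: Fixed grey switch box, 110 by 90 mm, 42 mm high, with a black collar 60 mm wide up to 50 mm, and the round black palm button on a steel stem in its middle. Origin: centre of the underside, on the table.
- palm_top (a point): Middle of the flat upper face of the palm button; moves with it. The button is a black disc of 52 mm diameter (flat top 40 mm); its top is 88 mm above the table when released, 78 mm when halfway down, 68 mm when fully down.
- palm (a joint): Travel of the palm button in m: 0 released (up), 0.010 halfway, 0.020 fully down. A spring pushes it up with about 3 N at the top, 7 to 8 N halfway and 12 to 13 N at the bottom (0.5 N per mm); it rises by itself when released.
- vial_a: Bystander: small amber bottle, black cap, 28 mm across, 60 mm high, loose. Origin: centre of the underside.
- vial_b: Bystander: another small amber bottle, black cap, 28 mm across, 60 mm high, loose. Origin: centre of the underside.
- vial_c: Bystander: small clear glass bottle, white cap, 34 mm across, 70 mm high, loose. Origin: centre of the underside.
- jar_low: Bystander: low white plastic jar, 64 mm across, 55 mm high, loose. Origin: centre of the underside.
- jar_big: Bystander: large white plastic jar, 96 mm across, 120 mm high, loose. Origin: centre of the underside.
- wash: Bystander: white plastic bottle with an orange cap, 68 mm across, 150 mm high, loose. Origin: centre of the underside.

How it is judged:
On the way, in this order (a step that is already met when the one before it is completed fails the run):
1. the plate lies flush on the nest, over both pins, let go and at rest (z of plate in the frame of nest_seat between -0.003 and 0.002 m and horizontal distance between plate and nest_seat below 0.005 m and angle between the x axis of plate and the x axis of nest, either way round below 0.08 rad and angle between plate's own z axis and vertical below 0.03 rad and contact force between the fingers and plate below 0.1 N and linear speed of plate below 0.03 m/s), for 0.2 s.
2. the fingers hold the palm button halfway down (value of joint palm between 0.006 and 0.014 m and contact force between the fingers and switch above 2 N), for 0.5 s.
At the end, for the whole second after the job is handed in: The released plate rests flush on the nest over both pins (height within 2 mm, centre 5 mm, yaw 0.08 rad, tilt 0.03 rad) and, through the last second, the fingers press the palm button with over 2 N and hold it still between 6 and 14 mm of its 20 mm travel (all of step 1 and all of step 2 and velocity of joint palm between -0.01 and 0.01 m/s); the arm keeps its last pose, push and grip.
It fails at once if the palm button is pushed to the bottom (past 18.5 mm) (value of joint palm above 0.0185 m).
It fails at once if the plate is dropped or slammed onto the nest (faster than 0.35 m/s within 25 mm above its seat) (linear speed of plate above 0.35 m/s and horizontal distance between plate and nest_seat below 0.03 m and z of plate in the frame of nest_seat below 0.025 m).
It fails at once if a bottle or jar is pushed more than 30 mm or knocked over (distance of any of vial_a, vial_b, vial_c, jar_low, jar_big, wash from where it was at the start of the episode above 0.03 m or angle between any of vial_a, vial_b, vial_c, jar_low, jar_big, wash's own z axis and vertical above 0.5 rad).
It also fails if it takes over 50 s, if anything falls off the work surface, if the arm or the gripper's body presses on something with over 40 N, if the wrist force passes 120 N, or if a joint passes its speed limit or range.

## Working session

There is one attempt and no reset: what is moved stays moved. The work goes in short steps, Python scripts to look and compute and a tool call to move; the robot and the scene stay as the last step left them, time stands still between calls to the robot, and variables do not carry over. Pictures are saved under pics/ and viewed, at most 10 in all, crops included, and the job is handed in when it is done.

```bash
ls; mkdir -p pics
```

Run:
```python
from station import manip, optics, status
import cv2,numpy as np
print(status.read_state()); print(manip.hold_point_z)
for n in ("scene","top","wrist"):
    f=optics.grab_frame(n); cv2.imwrite(f"pics/{n}0.png",f[:,:,::-1]); print(n,optics.camera_params(n))
```

```text
pics
station.py
{'t': 0.0, 'joints': array([-1.16041396e+00,  3.53619305e-01,  1.63415937e+00,  3.43742045e-05,
        1.15520249e+00, -2.39845957e-03]), 'qd': array([-6.06598826e-04, -1.21534738e-03, -4.87359600e-04,  5.06936445e-05,
       -1.72130312e-04, -6.27865048e-04]), 'effort': array([ 1.26972409e-03, -6.05249476e+01, -3.42062151e+01,  1.07254036e-04,
        9.26909270e-03,  4.35313439e-05]), 'tcp_pos': array([ 0.25053901, -0.57205127,  0.2305689 ]), 'orientation': array([-3.07358597e+00, -6.43499803e-01,  3.93309215e-04]), 'ft_force': array([0.04495742, 0.27894612, 1.17648221]), 'moment': array([-0.03902255,  0.01218416,  0.03797377]), 'gripper_force': 0.0, 'opening': 0.08523435073430012}
-0.0187
scene {'mtx': array([[524.31863243,   0.        , 283.26825187],
       [  0.        , 524.31863243, 210.49022819],
       [  0.        ,   0.        ,   1.        ]]), 'extrinsics': array([[ 0.28444554,  0.95855622, -0.01614622, -0.14174554],
       [-0.61687479,  0.19589402,  0.76229327,  0.25630444],
       [ 0.7338639 , -0.20687072,  0.64703035, -1.7289588 ],
       [
[... 312 characters left out ...]
485 ,  0.01616116,  0.08263894, -0.56453408],
       [-0.08224693, -0.02357971,  0.996333  , -1.10933748],
       [ 0.        ,  0.        ,  0.        ,  1.        ]])}
wrist {'mtx': array([[311.63315294,   0.        , 274.07627775],
       [  0.        , 311.63315294, 208.18402863],
       [  0.        ,   0.        ,   1.        ]]), 'tool_from_camera': array([[-7.38798759e-04,  9.57162047e-01,  2.89551842e-01,
         7.18589563e-02],
       [ 9.99999726e-01,  7.22993549e-04,  1.61548172e-04,
         1.79683467e-04],
       [-5.47163345e-05,  2.89551882e-01, -9.57162319e-01,
        -1.43186446e-01],
       [ 0.00000000e+00,  0.00000000e+00,  0.00000000e+00,
         1.00000000e+00]])}
```

View pics/top0.png

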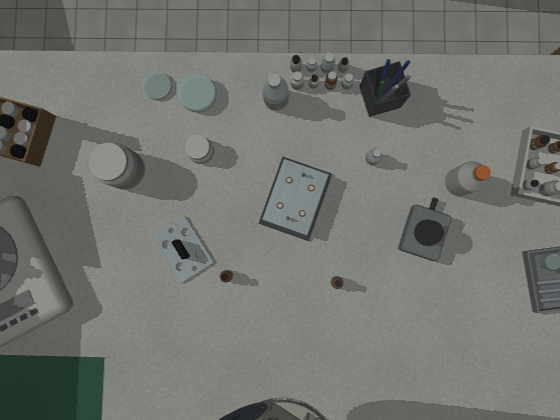

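View pics/scene0.png

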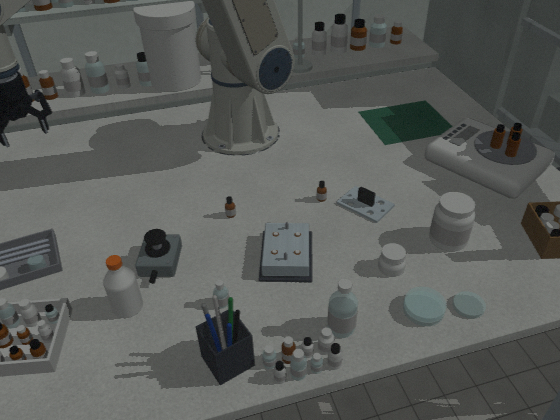

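The top view shows the plate at (183,250), the nest at (297,198), the switch button at (428,232) and small vials at (226,276) and (337,283). Next I'll view a zoomed crop to pick the features.

Create h.py:
```python
import numpy as np,cv2
from station import manip, optics, status
from scipy.spatial.transform import Rotation as R
def ray(n,px,st=None):
    p=optics.camera_params(n)
    if n=="wrist":
        T=np.eye(4);T[:3,:3]=R.from_rotvec(st["orientation"]).as_matrix();T[:3,3]=st["tcp_pos"]
        M=T@p["tool_from_camera"]
    else: M=np.linalg.inv(p["extrinsics"])
    d=np.linalg.inv(p["mtx"])@[px[0],px[1],1]
    return M[:3,3],M[:3,:3]@(d*[1,-1,-1])
def onz(n,px,z,st=None):
    o,d=ray(n,px,st); return o+d*(z-o[2])/d[2]
```

Run:
```python
import cv2,numpy as np
f=cv2.imread('pics/top0.png')
a=cv2.resize(f[210:290,145:225],None,fx=5,fy=5,interpolation=cv2.INTER_CUBIC)
b=cv2.resize(f[150:250,250:350],None,fx=4,fy=4,interpolation=cv2.INTER_CUBIC)
cv2.imwrite('pics/c1.png',np.hstack([a,b]))
```

```text
(no output)
```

View pics/c1.png

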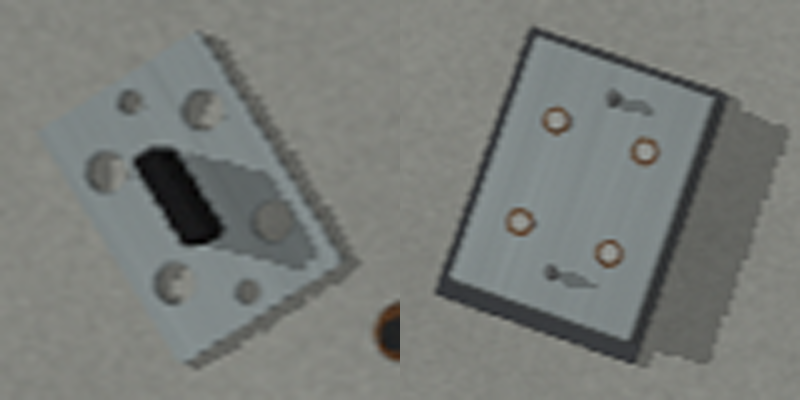

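The crop shows the plate's pin holes at (130,101) and (247,291), its windows at (203,110), (105,171), (272,221) and (175,283), and the nest's caps at (556,120), (645,151), (520,222) and (609,253).

Run:
```python
from h import *
def P(x,y,s,ox,oy,z): return onz("top",((x+.5)/s-.5+ox,(y+.5)/s-.5+oy),z)
w=np.array([P(x,y,5,145,210,.008) for x,y in [(203,110),(105,171),(272,221),(175,283)]])
h=np.array([P(x,y,5,145,210,.008) for x,y in [(130,101),(247,291)]])
c=np.array([P(x-400,y,4,250,150,.049) for x,y in [(556,120),(645,151),(520,222),(609,253)]])
for n,q in(("win",w),("holes",h),("caps",c)):
    d=q[-1]-q[0] if len(q)==2 else q[2]+q[3]-q[0]-q[1]
    print(n,q.mean(0),np.degrees(np.arctan2(d[1],d[0])),np.linalg.norm(d[:2]))
f=cv2.imread('pics/top0.png')
m=(f.max(2)<45).astype(np.uint8); m[:,:395]=0; m[:,460:]=0; m[:195]=0; m[270:]=0
n,l,s,ce=cv2.connectedComponentsWithStats(m)
for i in range(1,n): 
    if s[i][4]>30: print(s[i],ce[i],onz("top",ce[i],.084))
for nme,px,z in [("vial_a",(226,276),.06),("vial_b",(337,283),.06),("vial_c",(374,157),.07),("jarlow",(199,148),.055),("big",(110,165),.12),("wash",(483,172),.15)]: print(nme,onz("top",px,z)[:2])
```

```text
win [0.46432496 0.24337074 0.008     ] -146.13427830847522 0.1246891845788784
holes [0.46454024 0.24357867 0.008     ] -146.44267842983737 0.10587520395438496
caps [ 0.58880066 -0.02043992  0.049     ] 161.55165927506562 0.12400506318957023
[429 198   9  12  47] [433.04255319 204.        ] [ 0.57266066 -0.32241742  0.084     ]
[415 220  28  26 558] [428.44086022 232.12724014] [ 0.51084177 -0.31196025  0.084     ]
vial_a [0.4058946 0.1315971]
vial_b [ 0.39525208 -0.11607504]
vial_c [ 0.67786388 -0.19564617]
jarlow [0.6961112  0.20242837]
big [0.6428857 0.3819612]
wash [ 0.63435781 -0.40615576]
```

Add to h.py:
```python
def go(x,y,z,yaw=None):
    s=status.read_state(); A=R.from_rotvec(s["orientation"]); M=A.as_matrix()
    cy=np.degrees(np.arctan2(M[1,0],M[0,0])); yaw=cy if yaw is None else yaw
    B=R.from_euler('z',yaw,degrees=True)*R.from_rotvec([np.pi,0,0])
    print("yaw now",cy,"tilt",np.degrees(np.arccos(-M[2,2])),"rot",(A.inv()*B).as_rotvec().round(4),"d",(M.T@(np.array([x,y,z])-s["tcp_pos"])).round(4))
```

```bash
python3 -c "
from h import *
go(.4645,.2435,.13,33.7)"
```

```text
yaw now 23.65056708866303 tilt 0.06318523010325466 rot [-1.100e-03 -1.000e-04 -1.754e-01] d [ 0.5231 -0.6612  0.1015]
```

Request:
{"op": "nudge_tcp", "data": {"rows": [[0,0,-0.02,0.037,-0.047,0,0.085],[0,0,-0.04,0.074,-0.094,0,0.085],[0,0,-0.06,0.111,-0.141,0,0.085],[0,0,-0.08,0.148,-0.188,0,0.085],[0,0,-0.1,0.185,-0.235,0,0.085],[0,0,-0.12,0.222,-0.282,0,0.085],[0,0,-0.14,0.259,-0.329,0,0.085],[0,0,-0.16,0.296,-0.376,0,0.085],[0,0,-0.175,0.333,-0.423,0,0.085],[0,0,-0.175,0.37,-0.47,0,0.085]]}}

```text
t: 1.4
tcp_pos: [0.4013, 0.0084, 0.2315]
orientation: [3.006, 0.91, 0.001]
ft_force: [1.8, -0.1, 0.1]
opening: 0.0851
gripper_force: 0.0
```

```bash
python3 -c "
from h import *
go(.4645,.2435,.13,33.7)"
```

```text
yaw now 33.688926444908965 tilt 0.050098874344579464 rot [ 0.0006 -0.0007 -0.0002] d [ 0.183  -0.1606  0.1015]
```

Request:
{"op": "nudge_tcp", "data": {"rows": [[0,0,0,0.037,-0.032,0.01,0.085],[0,0,0,0.074,-0.064,0.03,0.085],[0,0,0,0.11,-0.096,0.055,0.085],[0,0,0,0.147,-0.128,0.08,0.085],[0,0,0,0.183,-0.16,0.1,0.085],[0,0,0,0.183,-0.16,0.1,0.085],[0,0,0,0.183,-0.16,0.1,0.085]]}}

```text
t: 2.28
tcp_pos: [0.4641, 0.2407, 0.131]
orientation: [3.006, 0.911, -0.002]
ft_force: [0.5, -0.4, -0.6]
opening: 0.0848
gripper_force: 0.0
```

```bash
python3 -c "
from h import *
s=status.read_state();print(s['tcp_pos'])
f=optics.grab_frame('wrist');cv2.imwrite('pics/w1.png',f[:,:,::-1])"
```

```text
[0.46413095 0.24066593 0.13104974]
```

View pics/w1.png

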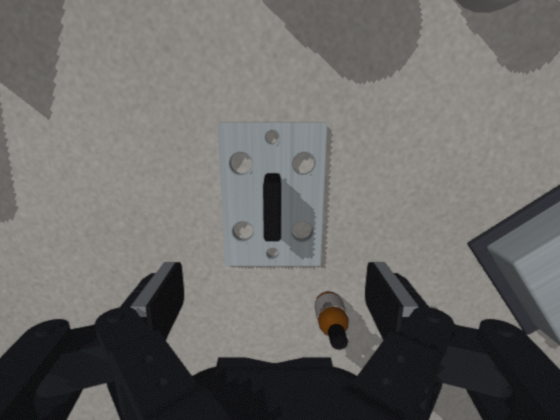

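The wrist view shows the plate upright, with holes at (272,137) and (272,253), windows at (241,163), (303,163), (243,231) and (302,231), and the handle at x 264–281. The vial is clear at (332,318).

Run:
```python
from h import *
s=status.read_state()
f=optics.grab_frame('wrist')
g=cv2.cvtColor(f,cv2.COLOR_RGB2GRAY)
c=cv2.HoughCircles(cv2.GaussianBlur(g[110:280,210:340],(3,3),0),cv2.HOUGH_GRADIENT,1,12,param1=80,param2=10,minRadius=4,maxRadius=13)
print(c[0]+[210,110,0])
q=[onz('wrist',p,.008,s) for p in [(272,137),(272,253)]]
print('holes',np.mean(q,0),q[1]-q[0],np.degrees(np.arctan2(*(q[0]-q[1])[1::-1])))
q=[onz('wrist',p,.008,s) for p in [(241,163),(303,163),(243,231),(302,231)]]
print('win',np.mean(q,0))
m=(g<40).astype(np.uint8);m[:165]=0;m[248:]=0;m[:,:258]=0;m[:,290:]=0
k=cv2.minAreaRect(cv2.findNonZero(m));print(k,onz('wrist',k[0],.04,s))
hb=(f[:,:,2].astype(int)-f[:,:,0]>8).astype(np.uint8);hb[:110]=0;hb[285:]=0;hb[:,:205]=0;hb[:,345:]=0
r=cv2.minAreaRect(cv2.findNonZero(cv2.morphologyEx(hb,cv2.MORPH_OPEN,np.ones((3,3)))));b=cv2.boxPoints(r);print(b,np.mean([onz('wrist',p,.008,s) for p in b],0),s['tcp_pos'])
```

```text
[[302.5        162.5         12.39999962]
 [301.5        228.5         12.39999962]
 [239.5        162.5         11.30000019]
 [277.5        252.5         12.39999962]
 [270.5        136.5          7.4000001 ]
 [241.5        229.5         10.19999981]
 [301.5        249.5         12.39999962]
 [303.5        213.5         10.19999981]
 [273.5        178.5          6.9000001 ]]
holes [0.46348722 0.24219325 0.008     ] [-0.08834025 -0.05850644  0.        ] 33.515919171626855
win [0.46370421 0.24206239 0.008     ]
((271.0, 206.5), (65.0, 16.0), 90.0) [0.46472386 0.24371465 0.04      ]
[[220. 123.]
 [324. 123.]
 [324. 264.]
 [220. 264.]] [0.46346066 0.24217437 0.008     ] [0.46432521 0.24032898 0.13145539]
```

```bash
python3 -c "
from h import *
go(.464,.2427,.015,33.6)"
```

```text
yaw now 33.63749371686007 tilt 0.010768694161985394 rot [ 0.0002 -0.0001  0.0007] d [ 0.001  -0.0024  0.1167]
```

Request:
{"op": "nudge_tcp", "data": {"rows": [[0,0,0,0.001,-0.0024,0.04,0.085],[0,0,0,0.001,-0.0024,0.08,0.085],[0,0,0,0.001,-0.0024,0.105,0.085],[0,0,0,0.001,-0.0024,0.1165,0.085],[0,0,0,0.001,-0.0024,0.1165,0.085],[0,0,0,0.001,-0.0024,0.1165,0.085]], "clamp_n": 40}}

```text
t: 3.12
tcp_pos: [0.465, 0.2438, 0.0159]
orientation: [-3.007, -0.909, -0.003]
ft_force: [0.7, 0.1, -0.8]
opening: 0.0848
gripper_force: 0.0
```

Request:
{"op": "nudge_tcp", "data": {"rows": [[0,0,0,0,0,0,0.04],[0,0,0,0,0,0,0.01],[0,0,0,0,0,0,0],[0,0,0,0,0,0,0],[0,0,0,0,0,0,0],[0,0,0,0,0,0,0]], "clamp_n": 40}}

```text
t: 3.88
tcp_pos: [0.4643, 0.2437, 0.015]
orientation: [-3.007, -0.91, -0.0]
ft_force: [-0.3, -0.6, 4.3]
opening: 0.0132
gripper_force: 40.0
```

Request:
{"op": "nudge_tcp", "data": {"rows": [[0,0,0,0,0,-0.01,0],[0,0,0,0,0,-0.03,0],[0,0,0,0,0,-0.06,0],[0,0,0,0,0,-0.1,0],[0,0,0,0,0,-0.135,0],[0,0,0,0,0,-0.145,0],[0,0,0,0,0,-0.145,0]]}}

```text
t: 4.75
tcp_pos: [0.464, 0.2435, 0.1596]
orientation: [-3.007, -0.91, -0.0]
ft_force: [0.7, 0.1, -4.3]
opening: 0.0136
gripper_force: 39.3
```

```bash
python3 -c "
from h import *
go(.6236,.084,.16,-18.4)"
```

```text
yaw now 33.67727904214025 tilt 0.016039350846234018 rot [-1.000e-04 -3.000e-04  9.089e-01] d [ 0.0443  0.2213 -0.0003]
```

Request:
{"op": "nudge_tcp", "data": {"rows": [[0,0,0.15,0.007,0.037,0,0],[0,0,0.3,0.015,0.074,0,0],[0,0,0.45,0.022,0.111,0,0],[0,0,0.6,0.03,0.148,0,0],[0,0,0.75,0.037,0.185,0,0],[0,0,0.87,0.042,0.21,0,0],[0,0,0.909,0.044,0.221,0,0],[0,0,0.909,0.044,0.221,0,0],[0,0,0.909,0.044,0.221,0,0]]}}

```text
t: 5.88
tcp_pos: [0.6223, 0.0848, 0.1591]
orientation: [3.102, -0.499, -0.002]
ft_force: [0.2, 0.3, -3.8]
opening: 0.0135
gripper_force: 39.9
```

```bash
python3 -c "
from h import *
go(.6236,.084,.16,-18.4)
f=optics.grab_frame('wrist');cv2.imwrite('pics/w2.png',f[:,:,::-1])"
```

```text
yaw now -18.283579965764794 tilt 0.09013634672628644 rot [0.0004 0.0015 0.002 ] d [ 0.0015  0.0004 -0.0009]
```

View pics/w2.png

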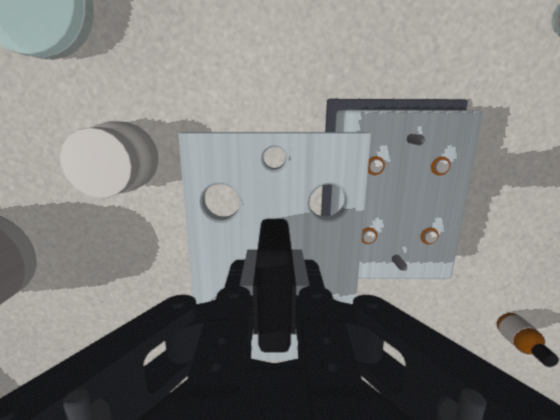

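The nest is at right, with caps at about (376,166), (441,166), (370,236) and (430,236), and pins at about (416,139) and (400,262). The held plate's front hole is at (274,157) and its windows at (222,200) and (326,201). I'll zoom in to measure these.

Run:
```python
import cv2,numpy as np
f=cv2.imread('pics/w2.png')
a=cv2.resize(f[125:285,355:465],None,fx=3.5,fy=3.5,interpolation=cv2.INTER_CUBIC)
b=cv2.resize(f[125:225,175:375],None,fx=2,fy=2,interpolation=cv2.INTER_CUBIC)
o=np.zeros((560,790,3),np.uint8);o[:,:385]=a;o[:200,390:790]=b
cv2.imwrite('pics/c2.png',o)
```

```text
(no output)
```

View pics/c2.png

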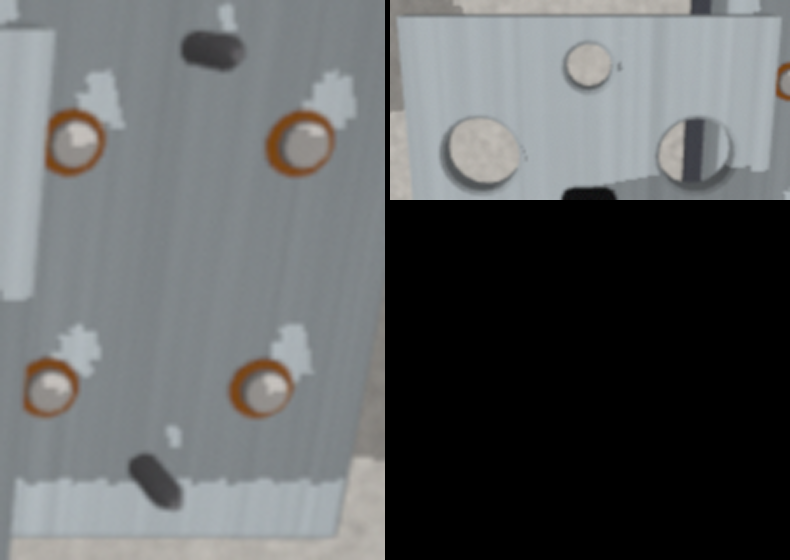

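The zoom gives the rings at (74,143), (300,144), (50,388) and (262,388), the pin tips at (237,52) and (175,502), and the pin bases at (197,49) and (146,467). The plate's hole is at (589,65), its windows at (482,153) and (694,153), and its front corners at (398,16) and (779,16).

Create m.py:
```python
from h import *
s=status.read_state()
A=R.from_rotvec(s["orientation"]).as_matrix()
def N(x,y,z): return onz('wrist',((x+.5)/3.5-.5+355,(y+.5)/3.5-.5+125),z,s)
def PL(x,y): 
    w=onz('wrist',((x-390+.5)/2-.5+175,(y+.5)/2-.5+125),s['tcp_pos'][2]-.007,s); return A.T@(w-s['tcp_pos'])
def rep(n,q):
    q=np.array(q); d=q[:len(q)//2].sum(0)-q[len(q)//2:].sum(0); print(n,q.mean(0).round(4),'yaw',np.degrees(np.arctan2(d[1],d[0])).round(2),'len',np.linalg.norm(d).round(4))
rep('rings',[N(*p,.0455) for p in [(74,143),(300,144),(50,388),(262,388)]])
rep('caps',[N(*p,.049) for p in [(78,142),(306,143),(52,388),(267,390)]])
rep('tips',[N(*p,.066) for p in [(237,52),(175,502)]])
rep('base',[N(*p,.045) for p in [(197,49),(146,467)]])
for p in [(589,65),(482,153),(694,153),(398,16),(779,16)]: print('plate pt in tool',PL(*p).round(4))
print(s['tcp_pos'])
```

```bash
python3 m.py
```

```text
rings [ 0.5874 -0.0218  0.0455] yaw -18.42 len 0.1242
caps [ 0.5885 -0.0216  0.049 ] yaw -18.63 len 0.1235
tips [ 0.5884 -0.0213  0.066 ] yaw -18.47 len 0.1061
base [ 0.5873 -0.0217  0.045 ] yaw -18.17 len 0.1061
plate pt in tool [0.0526 0.0015 0.0069]
plate pt in tool [ 0.0307 -0.0253  0.007 ]
plate pt in tool [0.0306 0.0277 0.007 ]
plate pt in tool [ 0.064  -0.0433  0.0069]
plate pt in tool [0.064  0.046  0.0069]
[0.62243172 0.08489063 0.15941617]
```

```bash
python3 -c "
from h import *
go(.5889,-.0206,.1,-18.45)"
```

```text
yaw now -18.287120581012182 tilt 0.057864876789409186 rot [0.0002 0.001  0.0028] d [0.0013 0.1107 0.0594]
```

Request:
{"op": "nudge_tcp", "data": {"rows": [[0,0,0.003,0.001,0.025,0,0],[0,0,0.003,0.001,0.055,0,0],[0,0,0.003,0.001,0.085,0,0],[0,0,0.003,0.0013,0.105,0.01,0],[0,0,0.003,0.0013,0.1107,0.03,0],[0,0,0.003,0.0013,0.1107,0.05,0],[0,0,0.003,0.0013,0.1107,0.059,0],[0,0,0.003,0.0013,0.1107,0.059,0],[0,0,0.003,0.0013,0.1107,0.059,0]]}}

```text
t: 7.05
tcp_pos: [0.5901, -0.0212, 0.1013]
orientation: [-3.1, 0.507, -0.001]
ft_force: [-0.1, 0.3, -3.9]
opening: 0.0137
gripper_force: 39.9
```

```bash
python3 -c "
from h import *
for i in range(3): go(.5889,-.0206,.062,-18.45);optics.grab_frame('top')
f=optics.grab_frame('wrist');cv2.imwrite('pics/w3.png',f[:,:,::-1])"
```

```text
yaw now -18.559397706025383 tilt 0.05253069461037555 rot [-0.0003 -0.0009 -0.0019] d [-0.0014 -0.0002  0.0393]
yaw now -18.558091952987773 tilt 0.07263015169037573 rot [-0.0004 -0.0012 -0.0019] d [-0.0015 -0.0002  0.0395]
yaw now -18.56195259048722 tilt 0.0739040176622627 rot [-0.0004 -0.0012 -0.002 ] d [-0.0015 -0.0002  0.0395]
```

View pics/w3.png

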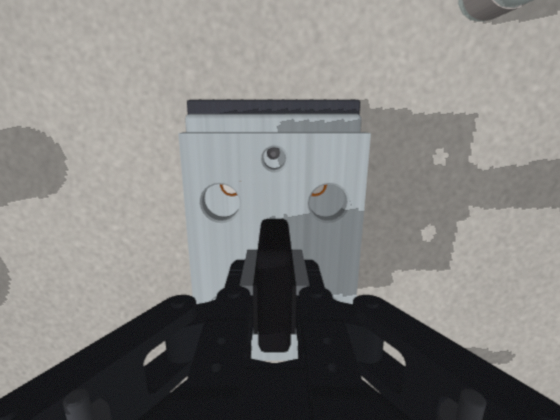

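The far pin shows through the hole at about (273,153), and the hole centre is (273,157). The caps are symmetric about x=273, so lateral alignment is good. Next I check x.

Run:
```python
from h import *
s=status.read_state();A=R.from_rotvec(s["orientation"]).as_matrix()
f=optics.grab_frame('wrist');g=cv2.cvtColor(f,cv2.COLOR_RGB2GRAY)
print(g[143:172,262:286:2])
for p,z in [((273,154.5),.066),((273,157),s['tcp_pos'][2]-.007)]: print((A.T@(onz('wrist',p,z,s)-s['tcp_pos'])).round(4))
```

```text
[[172 171 173 172 172 169 168 171 172 175 175 175]
 [171 172 172 173 170 164 163 167 171 172 175 177]
 [171 170 172 170 162 149 149 156 164 173 176 175]
 [171 171 172 159 140 128 129 138 150 164 175 175]
 [171 170 161 139 118 101  98 112 132 151 167 175]
 [170 165 137 115  86  73  75  78  94 143 160 173]
 [170 152 121  84  70  73  74  75  81 134 154 168]
 [167 135 119  68  70  76  76  77  77 125 144 162]
 [160 128 131  67  72  85  84  78  77 118 137 156]
 [150 137 136  64  75  97  94  79  76 116 133 150]
 [139 149 137  63  79  98  97  82  76 118 132 143]
 [128 155 140  61  78  97  96  80  78 122 130 137]
 [124 158 149  65  69  94  93  76  84 128 132 129]
 [123 158 155  82  61  83  81  72  97 129 130 127]
 [121 160 167 119  64  66  71  80 118 131 130 127]
 [118 152 170 153  98  77  88 113 131 131 131 127]
 [117 147 169 168 143 124 135 156 135 130 132 131]
 [120 141 170 170 168 168 172 173 136 130 131 130]
 [121 129 169 170 171 172 176 177 143 130 132 129]
 [125 113 161 170 169 173 177 178 156 130 129 132]
 [132 103 144 170 171 173 177 177 159 131 124 138]
 [142 108 121 165 170 173 176 177 165 128 119 145]
 [152 115  96 142 168 173 177 177 170 121 118 155]
 [163 127 102 106 148 164 174 166 153 111 132 163]
 [168 146 118  96 100 134 152 131 107 114 151 168]
 [170 161 131 113  95  93  96  96 108 135 159 171]
 [170 169 149 129 116 103 102 112 132 152 165 174]
 [169 169 164 144 134 128 128 141 147 159 171 175]
 [169 170 168 166 150 142 142 150 154 168 174 175]]
[0.0504 0.0008 0.0354]
[0.0527 0.0009 0.0071]
```

Request:
{"op": "nudge_tcp", "data": {"rows": [[0,0,-0.0015,-0.0014,-0.0002,0,0],[0,0,-0.0015,-0.0014,-0.0002,0.005,0],[0,0,-0.0015,-0.0014,-0.0002,0.01,0],[0,0,-0.0015,-0.0014,-0.0002,0.015,0],[0,0,-0.0015,-0.0014,-0.0002,0.02,0],[0,0,-0.0015,-0.0014,-0.0002,0.025,0],[0,0,-0.0015,-0.0014,-0.0002,0.03,0],[0,0,-0.0015,-0.0014,-0.0002,0.03,0]]}}

```text
t: 8.3
tcp_pos: [0.588, -0.0207, 0.0703]
orientation: [3.101, -0.505, -0.001]
ft_force: [-0.5, -0.9, -3.7]
opening: 0.0134
gripper_force: 40.0
```

```bash
python3 -c "
from h import *
go(.5889,-.0206,.06,-18.45)"
```

```text
yaw now -18.49014740975349 tilt 0.04777470307574364 rot [ 0.0002  0.0008 -0.0007] d [ 0.0008 -0.0004  0.0103]
```

Request:
{"op": "nudge_tcp", "data": {"rows": [[0,0,0,0.0005,0,0.003,0],[0,0,0,0.0005,0,0.006,0],[0,0,0,0.0005,0,0.008,0],[0,0,0,0.0005,0,0.0095,0],[0,0,0,0.0005,0,0.0105,0],[0,0,0,0.0005,0,0.0105,0]]}}

```text
t: 9.05
tcp_pos: [0.5888, -0.0209, 0.0602]
orientation: [3.101, -0.505, -0.0]
ft_force: [-0.4, 0.3, -4.1]
opening: 0.0135
gripper_force: 40.0
```

Request:
{"op": "nudge_tcp", "data": {"rows": [[0,0,0,0,0,0.0005,0],[0,0,0,0,0,0.001,0],[0,0,0,0,0,0.001,0]]}}

```text
t: 9.43
tcp_pos: [0.5889, -0.0208, 0.06]
orientation: [-3.101, 0.505, -0.0]
ft_force: [-3.1, -0.4, 4.8]
opening: 0.0135
gripper_force: 41.4
```

Request:
{"op": "nudge_tcp", "data": {"rows": [[0,0,0,0,0,0.0005,0],[0,0,0,0,0,0.001,0],[0,0,0,0,0,0.001,0]]}}

```text
t: 9.8
tcp_pos: [0.5889, -0.0209, 0.06]
orientation: [-3.101, 0.505, -0.001]
ft_force: [-7.5, 1.2, 14.7]
opening: 0.0133
gripper_force: 43.1
```

Contact force is up and the height is 0.060, so the plate is seated. I'll back off slightly, release and rise straight up.

Request:
{"op": "nudge_tcp", "data": {"rows": [[0,0,0,0,0,-0.001,0],[0,0,0,0,0,-0.0015,0],[0,0,0,0,0,-0.0015,0.02],[0,0,0,0,0,-0.0015,0.04],[0,0,0,0,0,-0.0015,0.06],[0,0,0,0,0,-0.0015,0.06],[0,0,0,0,0,-0.0015,0.06]]}}

```text
t: 10.68
tcp_pos: [0.5889, -0.0209, 0.0598]
orientation: [3.101, -0.505, 0.0]
ft_force: [-0.3, -0.2, 0.6]
opening: 0.0599
gripper_force: 0.0
```

Request:
{"op": "nudge_tcp", "data": {"rows": [[0,0,0,0,0,-0.01,0.06],[0,0,0,0,0,-0.03,0.06],[0,0,0,0,0,-0.06,0.06],[0,0,0,0,0,-0.1,0.06],[0,0,0,0,0,-0.12,0.06],[0,0,0,0,0,-0.12,0.06],[0,0,0,0,0,-0.12,0.06]]}}

```text
t: 11.55
tcp_pos: [0.5883, -0.0208, 0.1791]
orientation: [3.101, -0.505, -0.001]
ft_force: [-0.8, -0.3, 0.1]
opening: 0.0598
gripper_force: 0.0
```

```bash
python3 -c "
from h import *
go(.511,-.312,.15)
f=optics.grab_frame('wrist');g=optics.grab_frame('top')
cv2.imwrite('pics/w4.png',np.hstack([f[:,90:460],g[:,230:480]])[:,:,::-1])"
```

```text
yaw now -18.488565479824388 tilt 0.050628713037115546 rot [0.0002 0.0009 0.    ] d [0.0191 0.3007 0.0292]
```

View pics/w4.png

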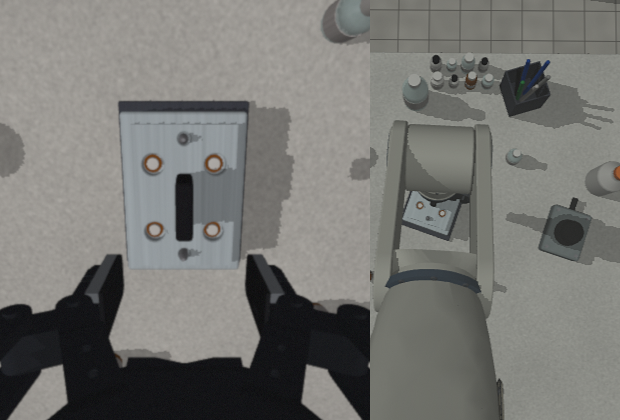

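The plate is seated flush: both pins show through the holes and all four caps are centred in the windows. Next is the palm button at (568,232) in this composite.

Request:
{"op": "nudge_tcp", "data": {"rows": [[0,0,0,0.002,0.035,0,0],[0,0,0,0.004,0.07,0,0],[0,0,0,0.007,0.11,0,0],[0,0,0,0.01,0.16,0,0],[0,0,0,0.013,0.21,0,0],[0,0,0,0.016,0.26,0.02,0],[0,0,0,0.019,0.29,0.04,0],[0,0,0,0.019,0.3,0.06,0],[0,0,0,0.019,0.3007,0.07,0],[0,0,0,0.019,0.3007,0.07,0]], "clamp_n": 40}}

```text
t: 12.9
tcp_pos: [0.5112, -0.3107, 0.1087]
orientation: [-3.1, 0.503, 0.003]
ft_force: [-0.3, 0.1, 0.1]
opening: -0.0001
gripper_force: 0.0
```

```bash
python3 -c "
from h import *
go(.511,-.312,.078)
f=optics.grab_frame('wrist')
cv2.imwrite('pics/w5.png',f[:,:,::-1])"
```

```text
yaw now -18.44841664211701 tilt 0.12698353443127156 rot [-0.0008  0.0021 -0.    ] d [0.0003 0.0013 0.0307]
```

View pics/w5.png

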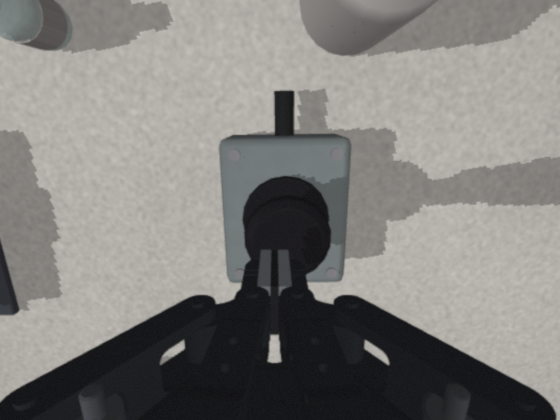

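The button disc is centred near (288,237), with the fingertips at about (275,250). I'll check that offset.

Run:
```python
from h import *
s=status.read_state();A=R.from_rotvec(s["orientation"]).as_matrix()
for p,z in [((288,237),.084),((275,250),s['tcp_pos'][2])]:
    w=onz('wrist',p,z,s);print(w.round(4),(A.T@(w-s['tcp_pos'])).round(4))
f=cv2.imread('pics/w4.png')
m=(f.max(2)<45).astype(np.uint8); m[:,:530]=0; m[:,600:]=0; m[:210]=0; m[270:]=0
n,l,st,ce=cv2.connectedComponentsWithStats(m)
for i in range(1,n):
    if st[i][4]>30: c=ce[i]+[-370+230,0];print(st[i],c,onz("top",c,.084))
```

```text
[ 0.5125 -0.3211  0.084 ] [0.0039 0.0095 0.0256]
[ 0.5181 -0.315   0.1096] [ 0.0073  0.0018 -0.    ]
[555 220  28  26 565] [428.33451327 232.02300885] [ 0.51106518 -0.31173125  0.084     ]
```

The earlier top-view blob had merged with the collar, so the button centre is really about (0.512, -0.320). I'll shift there and then descend gently.

Request:
{"op": "nudge_tcp", "data": {"rows": [[0,0,0,0.004,0.0083,0,0],[0,0,0,0.004,0.0083,0.008,0],[0,0,0,0.004,0.0083,0.014,0],[0,0,0,0.004,0.0083,0.018,0],[0,0,0,0.004,0.0083,0.021,0],[0,0,0,0.004,0.0083,0.024,0],[0,0,0,0.004,0.0083,0.024,0],[0,0,0,0.004,0.0083,0.024,0]]}}

```text
t: 13.95
tcp_pos: [0.5125, -0.3211, 0.086]
orientation: [-3.101, 0.505, 0.0]
ft_force: [-2.4, 1.6, 4.7]
opening: 0.0007
gripper_force: 1.7
```

Request:
{"op": "nudge_tcp", "data": {"rows": [[0,0,0,0,0,0.002,0],[0,0,0,0,0,0.004,0],[0,0,0,0,0,0.006,0],[0,0,0,0,0,0.007,0],[0,0,0,0,0,0.0075,0],[0,0,0,0,0,0.0075,0],[0,0,0,0,0,0.0075,0],[0,0,0,0,0,0.0075,0],[0,0,0,0,0,0.0075,0],[0,0,0,0,0,0.0075,0]]}}

```text
t: 15.2
tcp_pos: [0.5126, -0.3212, 0.0785]
orientation: [-3.101, 0.505, 0.0]
ft_force: [-2.8, 3.0, 7.3]
opening: -0.0002
gripper_force: 3.6
```

The TCP is at z 0.0785 with 7.3 N, which is halfway down, and it has held there. Handing in.

Request:
{"op": "nudge_tcp", "data": {"rows": [[0,0,0,0,0,0,0],[0,0,0,0,0,0,0],[0,0,0,0,0,0,0],[0,0,0,0,0,0,0]]}}

```text
t: 15.7
tcp_pos: [0.5127, -0.3212, 0.0785]
orientation: [-3.101, 0.505, -0.0]
ft_force: [-3.3, 2.8, 6.7]
opening: 0.0
gripper_force: 3.6
```

```bash
python3 -c "
from station import manip, optics, status
print(manip.job_done())"
```

```text
the job is handed in; nothing more can be done
None
```

The plate lies flush over both pins and is released, the palm button is held about 9.5 mm down at about 7 N, and the job was handed in at 15.7 s; no verdict was shown.

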